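# Spacer block into the gap of the cast holder

## Task

The stone cast sits in its holder, but there is an open gap between the steel block behind the cast and the end jaw. Of the three metal spacer blocks standing on the bench, take the one that fills this gap with just a little play (not the one that is far too thin, nor the one too thick to go in), push it down into the gap until it rests on the holder's base, upright and about centred along the gap, and let go. Leave the other two blocks standing where they are.

Things in the scene. Friction and masses are not known exactly. Their poses are not given: they have to be found in the camera images.
- spacer_middle: The middle one of three plain aluminium spacer blocks, 17 mm thick (own x), 50 mm long (own y), 66 mm high (own z), square-edged, two small dark marking holes on each broad face. Loose; stands upright on the bench at the start. Origin: centre of its underside. It is the one that fits the 21 mm gap. Mass about 0.15 kg.
- spacer_thin: The thinnest of three plain aluminium spacer blocks, 10 mm thick (own x), 50 mm long (own y), 66 mm high (own z), square-edged, two small dark marking holes on each broad face. Loose; stands upright on the bench at the start. Origin: centre of its underside.
- spacer_thick: The thickest of three plain aluminium spacer blocks, 26 mm thick (own x), 50 mm long (own y), 66 mm high (own z), square-edged, two small dark marking holes on each broad face. Loose; stands upright on the bench at the start. Origin: centre of its underside.
- cast_holder: Fixed holder: aluminium base plate 140 x 84 mm, 8 mm thick, carrying a blue-white stone cast of a jaw (top 49 mm above the bench) and beside it two parallel steel jaws with the gap between them. Origin: on the bench under the gap's centre. Own x runs across the gap towards the cast, y along the gap, z up. Base from x = -40 to +100 mm, cast from x = 25 to 86 mm.
- gap_floor (a point): Centre of the gap's floor (base top, 8 mm above the bench); axes as the holder. Gap 21 mm wide (x), 60 mm long (y), ends open. From the floor its walls rise upright for 18 mm, then lean outwards to a mouth 39 mm wide, 32 mm above the floor; lips' outer edges at x = +/-25 mm. A block fully home stands on the floor, 34 mm of it above the lips.

How it is judged:
By the outcome, as a careful person would: the job done as asked, in the order asked, and still so for the second after the job is handed in, with the robot touching nothing.
It also fails if it takes over 35 s, if anything falls off the work surface, if the arm or the gripper's body presses on something with over 40 N, if the wrist force passes 120 N, or if a joint passes its speed limit or range.

## Robot

A 6-joint arm with a two-finger parallel gripper is mounted at the origin on a cart in front of the work surface, level with it; the furniture and walls round the work are solid. World frame = base frame: x ahead of the robot, y to its left, z up, the work surface at z = 0. Lengths are in mm, angles in rad, forces in N, time in s.
With the tool pointing down it reaches from about 300 to 875 mm from the base axis. Payload 4.2 kg.
Tool frame: the origin (TCP) lies between the finger pads; the fingertips stand 17 mm ahead of it and the grasp point (between the pads) lies 2 mm behind it (ctrl.finger_overhang is the distance from the TCP to the fingertips, in mm); z points along the fingers, y is the line along which they close (so a half turn about z gives the same grasp; the last joint's range is limited). The gripper opens to 85 mm and grips with 20 to 120 N. Pads are 22 mm wide; open, the fingers measure 114 mm over their backs; the gripper's body (76 mm by 85 mm) begins 54 mm behind the grasp point. The pads swing forward as they close: fully open they stand 13 mm farther back than shut.
Start: joints at [-1.326, 0.32, 1.565, -0, 1.257, -0.02], TCP at [150.489, -554.971, 248.338] pointing down, gripper open.
Joint ranges: [-3.11, 3.11], [-0.84, 2.01], [0.21, 2.61], [-1.34, 4.49], [0.05, 2.63], [-2.56, 2.56]. Speed limits (rad/s): [2.57, 2.57, 3.14, 3.14, 3.14, 3.14].

## Interface

Orientations are given as a unit quaternion [w, x, y, z].
In Python, from station import ctrl gives the robot as it stands.
- The arm moves only by the tool play_rows, never from a script. Its argument "motion" is a list of rows, each an object of numbers: "x", "y", "z": the shift along the tool's x, y, z in m; "twist": the turn about the tool's z in degrees; "grip": the gripper's target within -1 to 1 (shut at 1, half-way at 0, fully open at -1). A call has 1 to 10 rows; each row is the pose to reach, as a shift and turn from the pose commanded when the call began, along the tool's axes at that moment; what a row does not reach only later rows make up. A row lasts 1/8 s, in which the tool goes at most 62.5 mm and 10.7 degrees, less where a joint would pass 70% of its speed; a pose out of reach is approached as far as the arm can. A call with a gripper value outside its range is refused whole. The fingers move at their own pace and stop on an object; the grip force is fixed at half the most. Time passes only in rows, so rows that repeat a pose let the fingers close. It gives the time, the measured TCP pose, the force, the opening and the grip force at its end, in the units of the state.
- ctrl.get_state(): the state, without advancing time (a new reading comes with each control period).
- ctrl.grab_frame(name): name is "side" or "top" or "wrist"; returns a dict with "pixels" (384x512x3 uint8, blue, green, red), "range_z" (384x512 float32, mm along the optical axis (not along the pixel's ray), 0 where there is no reading), "vfov" (degrees; the focal length in pixels is half the picture's height over the tangent of half this angle, whatever the lens; pixels are square), "cx", "cy" (the principal point, pixels), "distortion" ([k1, k2, p1, p2, k3] as OpenCV has them; the pictures are not rectified), "rvec" (rotation vector, rad) and "tvec" (3), from world to camera coordinates, as OpenCV has them; the wrist camera has in their place "tool_from_camera" (4x4, takes a point from camera to tool coordinates, whose origin is the TCP and whose axes are the flange's). Camera axes: x right, y down, z forward; pixel columns grow to the right and rows downward; lengths in mm; the calibration is good to about 2 mm. A picture is of the moment at which its call begins: read the wrist's pose just before it.
- ctrl.finish_job(): hands the job in; it is judged then, once.
The state is a dict: "time": time; "joints": joint angles; "dq": joint speeds; "joint_efforts": joint torques, N m; "ee_pos": TCP position; "tool_rot": TCP orientation; "contact_force": force on the tool from outside, world axes, zero at the start; "ft_torque": the same for the moment, N m; "finger_gap": finger opening in mm; "grasp_force": force on a finger pad.
Only numpy, scipy, OpenCV 4.12 (cv2) and the standard library are available. Lean on these libraries where they do the work, as an engineer would, in place of code of your own. Each camera call takes 0.05 s, during which the arm holds its last target. There are 200 camera calls.

## Working session

There is one attempt and no reset: what is moved stays moved. The work goes in short steps, Python scripts to look and compute and a tool call to move; the robot and the scene stay as the last step left them, time stands still between calls to the robot, and variables do not carry over. Pictures are saved under pics/ and viewed, at most 10 in all, crops included, and the job is handed in when it is done.

Besides the shell and the picture viewer there is one more tool, called after "Request:" by a JSON object that holds its "fn" and its "kwargs". play_rows: Moves the arm, as the interface text tells. Its arguments: {"type":"object","properties":{"motion":{"type":"array","items":{"type":"object","properties":{"x":{"type":"number"},"y":{"type":"number"},"z":{"type":"number"},"twist":{"type":"number"},"grip":{"type":"number"}}}}},"required":["motion"]}

```bash
mkdir -p pics; cat > h.py <<'E'
import numpy as np, cv2, pickle
from scipy.spatial.transform import Rotation as R
from station import ctrl
def grab(n):
    s=ctrl.get_state(); f=ctrl.grab_frame(n); f['s']=s
    h=f['pixels'].shape[0]; F=h/2/np.tan(np.radians(f['vfov'])/2)
    f['K']=np.array([[F,0,f['cx']],[0,F,f['cy']],[0,0,1.]])
    if n=='wrist':
        q=s['tool_rot']; T=np.eye(4); T[:3,:3]=R.from_quat([q[1],q[2],q[3],q[0]]).as_matrix(); T[:3,3]=s['ee_pos']
        f['M']=T@np.array(f['tool_from_camera'])
    else:
        T=np.eye(4); T[:3,:3]=cv2.Rodrigues(np.array(f['rvec'],float))[0]; T[:3,3]=np.ravel(f['tvec']); f['M']=np.linalg.inv(T)
    return f
def norm(f,uv):
    return cv2.undistortPoints(np.array(uv,float).reshape(-1,1,2),f['K'],np.array(f['distortion'],float)).reshape(-1,2)
def plane(f,uv,z):
    n=norm(f,uv); d=np.c_[n,np.ones(len(n))]@f['M'][:3,:3].T; o=f['M'][:3,3]
    return o+d*((z-o[2])/d[:,2])[:,None]
def cloud(f):
    d=f['range_z']; v,u=np.mgrid[:d.shape[0],:d.shape[1]]
    n=norm(f,np.c_[u.ravel(),v.ravel()]); c=np.c_[n,np.ones(len(n))]*d.reshape(-1,1)
    w=(c@f['M'][:3,:3].T+f['M'][:3,3]).reshape(*d.shape,3); w[d<=0]=np.nan; return w
E
python3 - <<'E'
from h import *
a=[]
for n in('top','side'):
    f=grab(n); pickle.dump(f,open(n+'.pkl','wb')); cv2.imwrite(f'pics/{n}0.png',f['pixels']); print(n,f['M'][:3,3].round(),f['K'][0,0])
f=grab('wrist');cv2.imwrite('pics/w0.png',f['pixels']);print(f['tool_from_camera'],f['s']['tool_rot'])
E
```

```text
top [ 292. -130. 1292.] 490.8996216129431
side [224. 707. 445.] 364.9816676295868
[[-5.16403428e-05 -9.59250859e-01 -2.82555812e-01  7.13986900e+01]
 [ 9.99999759e-01  1.46094295e-04 -6.78738148e-04 -3.97233188e-01]
 [ 6.92359943e-04 -2.82555779e-01  9.59250620e-01 -1.26225298e+02]
 [ 0.00000000e+00  0.00000000e+00  0.00000000e+00  1.00000000e+00]] [-7.75743816e-04  9.91251150e-01  1.31986923e-01 -9.22014163e-05]
```

View pics/top0.png

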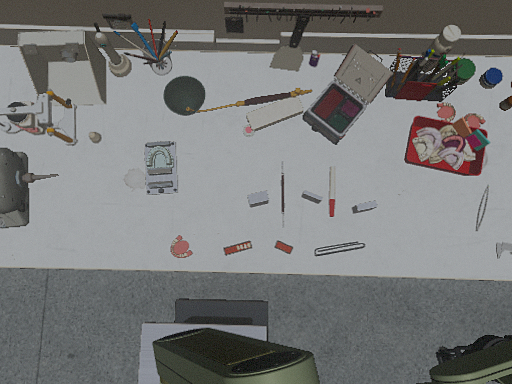

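View pics/side0.png

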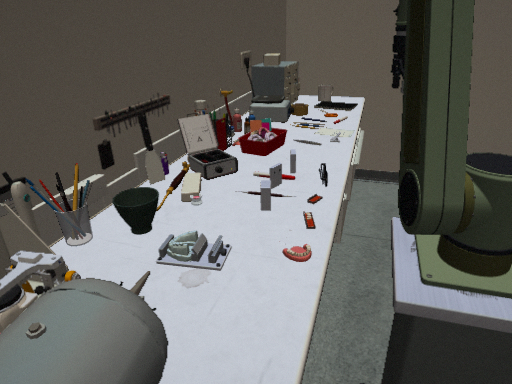

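The top view shows the three blocks at about (258,199), (312,196) and (364,207). The holder is at (161,168) with the cast on the far side and the gap near (161,183). The side view shows the blocks standing, with the holder at (195,250).

```bash
python3 - <<'E'
from h import *
f=pickle.load(open('top.pkl','rb')); w=cloud(f)
fs=pickle.load(open('side.pkl','rb')); ws=cloud(fs).reshape(-1,3); ws=ws[~np.isnan(ws[:,0])]
for n,(u,v) in dict(a=(258,199),b=(312,196),c=(364,207)).items():
    p=w[v-20:v+20,u-20:u+20].reshape(-1,3); p=p[(p[:,2]>55)&(p[:,2]<85)]
    (c,s,a)=cv2.minAreaRect(p[:,:2].astype(np.float32))
    q=ws[(np.hypot(*(ws[:,:2]-c).T)<35)&(ws[:,2]>20)]
    print(n,np.round(c),np.round(s),round(a,1),len(p),'ztop',np.median(p[:,2]).round(1),'side zmax',np.percentile(q[:,2],97).round(1) if len(q) else 0)
p=w[135:200,135:190].reshape(-1,3)
print('table',np.nanmedian(w[215:235,200:220,2]))
for lo,hi in((4,12),(34,46),(46,60)):
    q=p[(p[:,2]>lo)&(p[:,2]<hi)]; print(lo,len(q),cv2.minAreaRect(q[:,:2].astype(np.float32)))
s=lambda i,y,x,h,ww:cv2.resize(i[y:y+h,x:x+ww],None,fx=5,fy=5,interpolation=cv2.INTER_CUBIC)
A=s(f['pixels'],135,130,70,60);B=s(f['pixels'],180,240,40,140)[:, :]
cv2.imwrite('pics/c.png',np.hstack([cv2.resize(A,(300,350)),cv2.copyMakeBorder(B[:, :490] if 0 else cv2.resize(B,(490,140)),0,210,0,0,0)]))
E
```

```text
a [ 471. -127.] [26. 50.] 14.7 215 ztop 66.0 side zmax 66.9
b [ 479. -266.] [49. 11.] 68.7 93 ztop 66.4 side zmax 66.1
c [ 456. -402.] [17. 50.] 12.7 144 ztop 66.1 side zmax 67.1
table 0.5796795670007668
4 760 ((555.3116455078125, 130.45599365234375), (176.82696533203125, 145.88214111328125), 2.643038749694824)
34 288 ((556.7929077148438, 133.588623046875), (118.20691680908203, 62.19071960449219), 2.376936197280884)
46 30 ((568.6705322265625, 133.62368774414062), (25.87437629699707, 61.49049377441406), 7.140092849731445)
```

View pics/c.png

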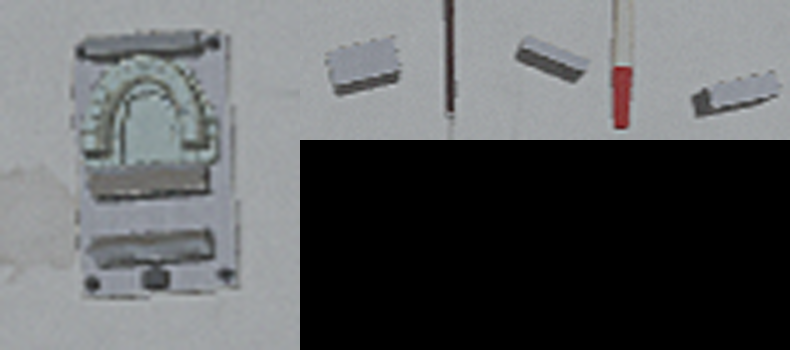

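The picture confirms that (364,207) is the 17 mm block: centre (456,-402), thickness axis at 12.7°. It also shows the open gap between the two steel jaws. I'll grip it across its 50 mm length, hovering over it first.

Request:
{"fn": "play_rows", "kwargs": {"motion": [{"x": 0.06,"y": -0.012,"z": 0.01,"twist": 2.5,"grip": -1},{"x": 0.12,"y": -0.024,"z": 0.02,"twist": 2.5,"grip": -1},{"x": 0.18,"y": -0.036,"z": 0.03,"twist": 2.5,"grip": -1},{"x": 0.24,"y": -0.048,"z": 0.04,"twist": 2.5,"grip": -1},{"x": 0.295,"y": -0.06,"z": 0.04,"twist": 2.5,"grip": -1},{"x": 0.335,"y": -0.068,"z": 0.04,"twist": 2.5,"grip": -1},{"x": 0.335,"y": -0.068,"z": 0.04,"twist": 2.5,"grip": -1},{"x": 0.335,"y": -0.068,"z": 0.04,"twist": 2.5,"grip": -1}]}}

```text
time: 1.15
ee_pos: [455.5, -401.6, 207.9]
tool_rot: [-0.0, 0.994, 0.111, -0.001]
contact_force: [-0.1, -0.3, 0.3]
finger_gap: 85.6
grasp_force: 0.0
```

```bash
cat > m.py <<'E'
from h import *
import sys
f=grab('wrist'); w=cloud(f); s=f['s']; cv2.imwrite(f'pics/{sys.argv[1]}.png',f['pixels']); pickle.dump(f,open(sys.argv[1]+'.pkl','wb'))
q=s['tool_rot']; T=R.from_quat([q[1],q[2],q[3],q[0]]).as_matrix(); yaw=np.degrees(np.arctan2(T[1,0],T[0,0]))
print('t',s['time'],'tcp',np.round(s['ee_pos'],1),'yaw',yaw.round(2),'zaxis',T[:,2].round(3))
E
cat > blk.py <<'E'
from m import *
p=w.reshape(-1,3); p=p[(p[:,2]>62)&(p[:,2]<72)&(np.hypot(p[:,0]-456,p[:,1]+402)<45)]
c,sz,a=cv2.minAreaRect(p[:,:2].astype(np.float32)); d=T.T@(np.array([*c,np.median(p[:,2])])-s['ee_pos'])
print(np.round(c,1),np.round(sz,1),round(a,1),len(p),'z',np.median(p[:,2]).round(1),'tool d',d.round(1))
E
python3 blk.py w1
```

```text
t 1.15 tcp [ 455.5 -401.6  207.9] yaw 12.69 zaxis [-0.001  0.    -1.   ]
[ 455.8 -402. ] [17.7 49.5] 13.1 958 z 66.4 tool d [  0.3   0.5 141.5]
```

View pics/w1.png

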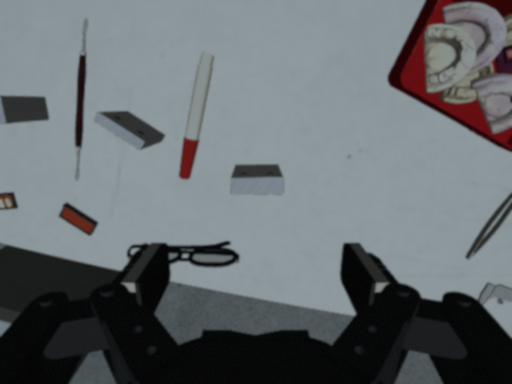

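The wrist view shows the block's top at (258,186), centred between the open fingers, which agrees with the top camera to under 1 mm. I'll descend 155 mm and close.

Request:
{"fn": "play_rows", "kwargs": {"motion": [{"x": 0,"y": 0,"z": 0.05,"twist": 0,"grip": -1},{"z": 0.1,"x": 0,"y": 0,"twist": 0,"grip": -1},{"z": 0.135,"x": 0,"y": 0,"twist": 0,"grip": -1},{"z": 0.155,"x": 0,"y": 0,"twist": 0,"grip": -1},{"z": 0.155,"x": 0,"y": 0,"twist": 0,"grip": -0.2},{"z": 0.155,"x": 0,"y": 0,"twist": 0,"grip": 0.5},{"z": 0.155,"x": 0,"y": 0,"twist": 0,"grip": 1},{"z": 0.155,"x": 0,"y": 0,"twist": 0,"grip": 1},{"z": 0.155,"x": 0,"y": 0,"twist": 0,"grip": 1},{"z": 0.155,"x": 0,"y": 0,"twist": 0,"grip": 1}]}}

```text
time: 2.45
ee_pos: [456.5, -402.5, 54.8]
tool_rot: [0.001, 0.994, 0.111, 0.001]
contact_force: [-1.2, -0.4, 5.7]
finger_gap: 49.1
grasp_force: 63.0
```

Request:
{"fn": "play_rows", "kwargs": {"motion": [{"x": 0,"y": 0,"z": -0.05,"twist": 0,"grip": 1},{"x": 0,"y": 0,"z": -0.11,"twist": 0,"grip": 1},{"x": 0.012,"y": -0.05,"z": -0.135,"twist": 1,"grip": 1},{"x": 0.024,"y": -0.1,"z": -0.135,"twist": 2,"grip": 1},{"x": 0.036,"y": -0.15,"z": -0.135,"twist": 3,"grip": 1},{"x": 0.048,"y": -0.2,"z": -0.135,"twist": 4,"grip": 1},{"x": 0.06,"y": -0.25,"z": -0.135,"twist": 5,"grip": 1},{"x": 0.072,"y": -0.3,"z": -0.135,"twist": 6,"grip": 1},{"x": 0.084,"y": -0.35,"z": -0.135,"twist": 7,"grip": 1},{"x": 0.096,"y": -0.4,"z": -0.135,"twist": 8,"grip": 1}]}}

```text
time: 3.7
ee_pos: [461.4, 11.4, 188.3]
tool_rot: [-0.0, 0.999, 0.04, -0.0]
contact_force: [0.1, 0.5, -0.9]
finger_gap: 48.7
grasp_force: 63.1
```

Request:
{"fn": "play_rows", "kwargs": {"motion": [{"x": 0.005,"y": -0.05,"z": 0,"twist": 1,"grip": 1},{"x": 0.01,"y": -0.09,"z": 0,"twist": 2.3,"grip": 1},{"x": 0.01,"y": -0.105,"z": 0,"twist": 2.3,"grip": 1},{"x": 0.01,"y": -0.105,"z": 0,"twist": 2.3,"grip": 1},{"x": 0.01,"y": -0.105,"z": 0,"twist": 2.3,"grip": 1}]}}

```text
time: 4.32
ee_pos: [463.1, 114.0, 188.2]
tool_rot: [0.0, 1.0, 0.02, -0.0]
contact_force: [0.7, -0.7, -1.2]
finger_gap: 48.5
grasp_force: 63.1
```

```bash
cat > hold.py <<'E'
from m import *
p=w.reshape(-1,3); p=p[(abs(p[:,0]-523)<45)&(abs(p[:,1]-132)<50)]
l=p[(p[:,2]>37)&(p[:,2]<44)]; print('lips',len(l),np.median(l[:,2]))
for n,q in(('near',l[l[:,0]<517]),('far',l[l[:,0]>528])):
    if len(q)>20: c,sz,a=cv2.minAreaRect(q[:,:2].astype(np.float32)); print(n,np.round(c,1),np.round(sz,1),round(a,1))
y=p[abs(p[:,1]-132)<20]
for x in range(480,566,3):
    k=y[abs(y[:,0]-x)<1.5]; print(x,len(k),np.percentile(k[:,2],[5,50,95]).round(1) if len(k) else '')
E
python3 hold.py w2
```

```text
t 4.325 tcp [463.1 114.  188.2] yaw 2.33 zaxis [-0.    -0.001 -1.   ]
lips 1174 39.20028291795427
near [502.  127.1] [ 7.5 58. ] 5.7
far [552.8 132.4] [31.8 62.8] 2.1
480 2654 [241.8 259.2 269.7]
483 589 [  8.1 268.2 270.9]
486 111 [ 7.8  9.3 25.5]
489 112 [ 7.4  9.2 25.3]
492 121 [ 7.6  9.1 24.7]
495 48 [ 7.8  9.5 37.4]
498 70 [37.1 38.6 39.9]
501 133 [37.9 39.4 41.1]
504 159 [33.8 38.  40.8]
507 153 [30.  33.4 37.6]
510 169 [ 8.7 28.4 32.6]
513 145 [ 7.6  9.1 28.1]
516 119 [7.5 8.6 9.7]
519 117 [ 7.4  8.6 10.2]
522 116 [7.4 8.7 9.8]
525 120 [ 7.6  8.7 10. ]
528 118 [7.6 8.8 9.8]
531 123 [ 7.6  9.  28.8]
534 143 [ 8.8 30.1 33.7]
537 151 [30.6 34.4 38. ]
540 152 [35.2 38.7 41.3]
543 159 [37.6 39.4 40.9]
546 119 [14.3 37.5 39.4]
549 118 [14.2 15.7 23.5]
552 145 [14.  15.7 24.1]
555 146 [14.  15.7 29.2]
558 152 [14.  15.8 33.8]
561 146 [14.1 15.9 37.3]
564 151 [14.3 16.  36. ]
```

View pics/w2.png

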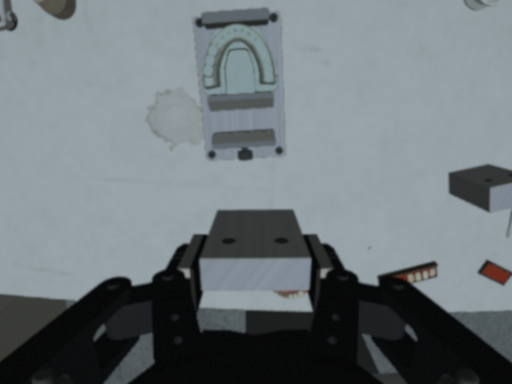

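The wrist view shows the held block upright at (255,250), and the holder's gap between the jaws at (243,102) and (243,138). I'll refine the gap pose and check how the block sits in the hand.

```bash
python3 - <<'E'
from h import *
f=pickle.load(open('w2.pkl','rb')); s=f['s']; W=cloud(f).reshape(-1,3)
q=s['tool_rot']; T=R.from_quat([q[1],q[2],q[3],q[0]]).as_matrix()
p=W[(abs(W[:,0]-522)<27)&(abs(W[:,1]-130)<24)]
m=[]
for sg in(-1,1):
    k=p[(p[:,2]>28)&(p[:,2]<37)&(sg*(p[:,0]-522)>8)&(sg*(p[:,0]-522)<20)]
    # plane fit x = a + b*y + c*z
    r=np.linalg.lstsq(np.c_[np.ones(len(k)),k[:,1]-130,k[:,2]-32],k[:,0],rcond=None)[0]; print(len(k),r.round(3)); m.append(r)
m=np.array(m); b=m[:,1].mean(); print('cx at y130',m[:,0].mean(),'width at z32',m[1,0]-m[0,0],'yaw',-np.degrees(np.arctan(b)))
for sg in(-1,1):
    k=W[(W[:,2]>28)&(W[:,2]<42)&(abs(W[:,1]-130)<45)&(sg*(W[:,0]-522)>8)&(sg*(W[:,0]-522)<20)]
    print('yends',np.percentile(k[:,1],[0.5,99.5]).round(1))
B=(W-s['ee_pos'])@T
B=B[(abs(B[:,1])<22)&(abs(B[:,0])<25)]
t=B[(B[:,2]<0)&(B[:,2]>-20)]; print('top',len(t),np.median(t[:,2]),np.percentile(t[:,0],[2,98]))
k=B[(B[:,2]>-5)&(B[:,2]<60)]; print('face',len(k))
for z in range(-15,60,6):
    j=B[abs(B[:,2]-z)<3]; print(z,len(j),np.percentile(j[:,0],[5,50,95]).round(1) if len(j) else '')
k=W[(W[:,2]>165)&(W[:,2]<205)]; d=(k-s['ee_pos'])@T; d=d[(abs(d[:,0])<12)&(d[:,2]<-8)]; print('y ext',np.percentile(d[:,1],[2,50,98]) if len(d) else '')
E
```

```text
356 [ 5.08154e+02 -9.90000e-02 -6.59000e-01]
349 [ 5.3566e+02 -1.0100e-01  6.5700e-01]
cx at y130 521.9070001605431 width at z32 27.50621393003604 yaw 5.711172426601702
yends [ 98.2 156.2]
yends [101.6 160.4]
top 4286 -11.552976381507653 [-7.66279786  8.63713646]
face 3442
-15 1128 [-6.6  0.6  7.3]
-9 2601 [-7.2  2.8  8.4]
-3 557 [7.6 8.2 8.7]
3 501 [7.6 8.2 8.7]
9 433 [7.7 8.2 8.6]
15 407 [7.7 8.2 8.6]
21 347 [7.8 8.2 8.6]
27 320 [7.8 8.2 8.6]
33 286 [7.8 8.2 8.6]
39 263 [7.7 8.2 8.6]
45 238 [7.7 8.2 8.6]
51 186 [7.8 8.2 8.5]
57 0 
y ext [-34.16309195  -0.71111693  33.22450143]
```

Request:
{"fn": "play_rows", "kwargs": {"motion": [{"x": 0.03,"y": -0.006,"z": 0,"twist": -1.7,"grip": 1},{"x": 0.06,"y": -0.0127,"z": 0,"twist": -3.4,"grip": 1},{"x": 0.06,"y": -0.0127,"z": 0.04,"twist": -3.4,"grip": 1},{"x": 0.06,"y": -0.0127,"z": 0.07,"twist": -3.4,"grip": 1},{"x": 0.06,"y": -0.0127,"z": 0.07,"twist": -3.4,"grip": 1},{"x": 0.06,"y": -0.0127,"z": 0.07,"twist": -3.4,"grip": 1}]}}

```text
time: 5.12
ee_pos: [523.7, 129.7, 119.4]
tool_rot: [-0.0, 0.999, 0.05, 0.001]
contact_force: [1.0, -0.7, -1.0]
finger_gap: 49.0
grasp_force: 62.9
```

```bash
python3 - <<'E'
from h import *
s=ctrl.get_state(); q=s['tool_rot']; T=R.from_quat([q[1],q[2],q[3],q[0]]).as_matrix()
print(np.round(s['ee_pos'],2),np.degrees(np.arctan2(T[1,0],T[0,0])),T[:,2].round(4),(T.T@(np.array([522.3,129.1,s['ee_pos'][2]])-s['ee_pos'])).round(2))
f=grab('side'); u=f['pixels'][200:290,140:270]; cv2.imwrite('pics/s3.png',cv2.resize(u,None,fx=5,fy=5,interpolation=cv2.INTER_CUBIC))
E
```

```text
[523.71 129.75 119.42] 5.713262798999414 [ 2.e-03  2.e-04 -1.e+00] [-1.46  0.51 -0.  ]
```

View pics/s3.png

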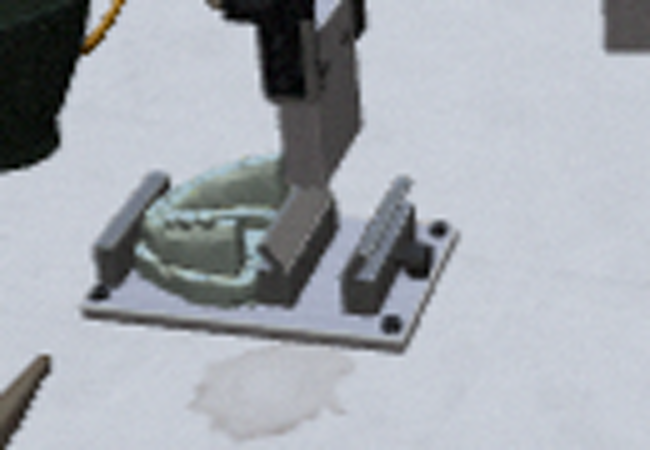

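The side view shows the block hanging clear above the gap, its bottom edge at about (310,180), and parallel to the jaws. I'll correct by -1.4 mm in x and +0.5 mm in y, then lower it into the mouth.

Request:
{"fn": "play_rows", "kwargs": {"motion": [{"x": -0.0014,"y": 0.0005,"z": 0.0,"twist": 0,"grip": 1},{"x": -0.0014,"y": 0.0005,"z": 0.01,"twist": 0,"grip": 1},{"x": -0.0014,"y": 0.0005,"z": 0.02,"twist": 0,"grip": 1},{"x": -0.0014,"y": 0.0005,"z": 0.027,"twist": 0,"grip": 1},{"x": -0.0014,"y": 0.0005,"z": 0.033,"twist": 0,"grip": 1},{"x": -0.0014,"y": 0.0005,"z": 0.035,"twist": 0,"grip": 1},{"x": -0.0014,"y": 0.0005,"z": 0.035,"twist": 0,"grip": 1}]}}

```text
time: 6.05
ee_pos: [521.5, 129.7, 83.2]
tool_rot: [0.0, 0.999, 0.05, -0.0]
contact_force: [-0.0, -0.6, -2.8]
finger_gap: 48.6
grasp_force: 62.9
```

Request:
{"fn": "play_rows", "kwargs": {"motion": [{"x": 0.0006,"y": 0.0005,"z": 0.003,"twist": 0,"grip": 1},{"x": 0.0006,"y": 0.0005,"z": 0.007,"twist": 0,"grip": 1},{"x": 0.0006,"y": 0.0005,"z": 0.011,"twist": 0,"grip": 1},{"x": 0.0006,"y": 0.0005,"z": 0.014,"twist": 0,"grip": 1},{"x": 0.0006,"y": 0.0005,"z": 0.017,"twist": 0,"grip": 1},{"x": 0.0006,"y": 0.0005,"z": 0.018,"twist": 0,"grip": 1},{"x": 0.0006,"y": 0.0005,"z": 0.018,"twist": 0,"grip": 1}]}}

```text
time: 6.92
ee_pos: [522.1, 129.2, 65.2]
tool_rot: [0.0, 0.999, 0.05, -0.0]
contact_force: [-0.9, -0.7, -0.9]
finger_gap: 49.1
grasp_force: 62.9
```

In the straight section with no contact, about 2.4 mm to go.

Request:
{"fn": "play_rows", "kwargs": {"motion": [{"x": 0,"y": 0,"z": 0.001,"twist": 0,"grip": 1},{"x": 0,"y": 0,"z": 0.0018,"twist": 0,"grip": 1},{"x": 0,"y": 0,"z": 0.0025,"twist": 0,"grip": 1},{"x": 0,"y": 0,"z": 0.003,"twist": 0,"grip": 1},{"x": 0,"y": 0,"z": 0.003,"twist": 0,"grip": 1}]}}

```text
time: 7.55
ee_pos: [522.2, 129.2, 62.8]
tool_rot: [0.0, 0.999, 0.05, 0.0]
contact_force: [-1.9, -0.2, 4.7]
finger_gap: 48.8
grasp_force: 63.7
```

It touches the floor at the predicted height. Releasing and retreating.

Request:
{"fn": "play_rows", "kwargs": {"motion": [{"x": 0,"y": 0,"z": 0,"twist": 0,"grip": 0},{"x": 0,"y": 0,"z": 0,"twist": 0,"grip": -0.6},{"x": 0,"y": 0,"z": 0,"twist": 0,"grip": -0.8},{"x": 0,"y": 0,"z": 0,"twist": 0,"grip": -0.8},{"x": 0,"y": 0,"z": -0.02,"twist": 0,"grip": -0.8},{"x": 0,"y": 0,"z": -0.06,"twist": 0,"grip": -0.8},{"x": 0,"y": 0,"z": -0.11,"twist": 0,"grip": -0.8},{"x": -0.03,"y": 0,"z": -0.15,"twist": 0,"grip": -0.8},{"x": -0.06,"y": 0,"z": -0.15,"twist": 0,"grip": -0.8},{"x": -0.06,"y": 0,"z": -0.15,"twist": 0,"grip": -0.8}]}}

```text
time: 8.8
ee_pos: [460.8, 123.0, 212.8]
tool_rot: [0.0, 0.999, 0.051, 0.0]
contact_force: [0.2, -0.3, -0.5]
finger_gap: 76.7
grasp_force: 0.0
```

```bash
python3 - <<'E'
from h import *
f=grab('wrist'); W=cloud(f).reshape(-1,3); p=W[(W[:,2]>60)&(W[:,2]<95)&(np.hypot(W[:,0]-522,W[:,1]-129)<45)]
c=cv2.minAreaRect(p[p[:,2]>np.percentile(p[:,2],90)-3][:,:2].astype(np.float32)); print(np.percentile(p[:,2],[50,90,98]),c)
g=grab('side'); u=cv2.resize(g['pixels'][190:290,140:270],None,fx=4,fy=4,interpolation=cv2.INTER_CUBIC)
cv2.imwrite('pics/e.png',cv2.resize(np.hstack([cv2.resize(u,(499,384)),f['pixels'][:, 100:400]]),None,fx=1,fy=1))
E
```

```text
[74.50389205 75.48347561 76.08464243] ((521.99267578125, 129.53709411621094), (15.580921173095703, 49.63002395629883), 5.792055606842041)
```

View pics/e.png

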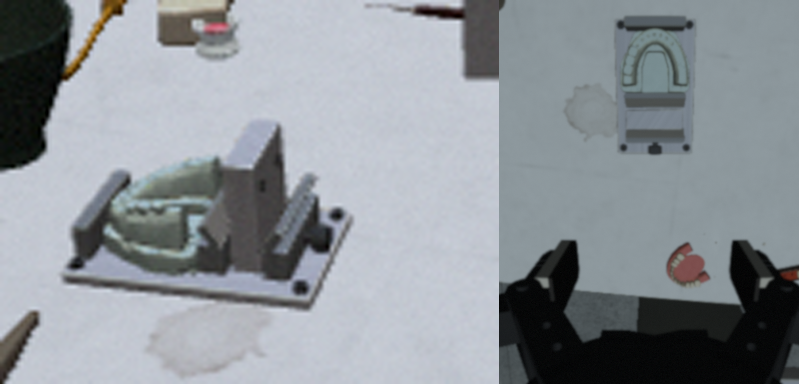

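The side view (left) shows the block upright and fully down between the jaws at (255,195). Its top is at about 74.5 mm and its centre at (522.0, 129.5), and the gripper is clear.

```bash
python3 -c "
from station import ctrl
print(ctrl.finish_job())"
```

```text
the job is handed in; nothing more can be done
None
```

The 17 mm spacer stands upright on the holder's base in the gap, within about 1 mm of centre along it and released; I did not touch the other two blocks, and the job was handed in at about 9 s.

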